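Put the dry printing roller away

TASK

Put the dry blue printing roller away: slide the red stop collar off the open end of the drying bar and set it down in the yellow tray, then slide the blue roller off the bar, lay it centred in the small cork cradle and let go. Now take it again so that it fits between the walls (by its two ends) and lower it centred onto the cork bed of the empty slot of the wooden storage box. Never drop the collar or the roller, and leave the paint jars and the green roller where they are.

Things in the scene. Friction and masses are not known exactly. Their poses are not given: they have to be found in the camera images.
- stand: fixed wooden drying stand with a steel bar. Origin on the table under the root of the bar; +x runs level along the bar to its open end, z up. Bar: 16 mm diameter, axis 130 mm above the table, from x = 0 to the open tip at x = 140 mm, with a 36 mm flange from x = 0 to 12 mm at its root. The post (24 x 36 mm, at x = -24 to 0) ends 145 mm above the table; base plate 120 x 120 x 16 mm, x = -70 to +50 mm
- bar_tip (a point): centre of the bar's open end, same axes as the stand (+x points out, off the bar)
- collar: red stop collar: a plain ring that slides freely, 56 mm outer diameter, 24 mm bore, 28 mm wide, 80 g. At the start it hangs on the bar between the roller and the open end. Origin at its centre, x along its bore axis. It may be left standing on its rim or lying flat in the tray
- roller: blue rubber printing roller with white motifs: a rigid tube 48 mm outer diameter, 24 mm bore, 66 mm long, 150 g. At the start it hangs on the bar between flange and collar, its bore's top on the bar, so its axis lies 4 mm below the bar's. It slides freely. Origin at its centre, x along its axis (either end may lead)
- tray: fixed yellow open tray 170 x 150 x 30 mm, walls and floor 5 mm. Origin at the centre of its underside, x along the 170 mm side
- cradle: fixed cork cradle: a shallow V (flanks 30 degrees) 36 mm long and 40 mm wide on a 70 x 60 x 8 mm dark wooden foot. Origin at the centre of its underside; the trough runs along x. It is narrower and shorter than the roller, so that both the roller's flanks and its ends stay free for fingers
- cradle_seat (a point): where the centre of the roller lies when it rests centred in the cradle: 60 mm above the table; the roller's axis along this point's x (either way)
- storage: fixed light-wood storage box with two slots along its x, 166 x 144 mm. Each slot is 60 mm wide and 150 mm long inside; the side and middle walls are 8 mm thick and 66 mm high, the end walls 30 mm high, the floor 6 mm. In the middle of each slot is a V-shaped cork bed 36 mm long, 40 mm wide that holds a roller. The slot at +y is empty, the one at -y holds the green roller. Origin at the centre of the underside
- slot_seat (a point): where the centre of the roller lies when it rests centred on the bed of the empty slot: 48 mm above the table; the roller's axis along this point's x (either way)
- stored: green roller with yellow motifs, same size as the blue one, lying in the other slot: a bystander. Origin at its centre
- jar_orange: orange jar of paint with grey cap and paper label, 50 mm diameter, 70 mm high, loose, a bystander; origin at the centre of its underside
- jar_yellow: yellow jar of paint with grey cap and paper label, 50 mm diameter, 70 mm high, loose, a bystander; origin at the centre of its underside
- jar_violet: violet jar of paint with grey cap and paper label, 50 mm diameter, 70 mm high, loose, a bystander; origin at the centre of its underside
Things that resemble listed ones, but are neither listed nor needed, are in the scene too. Several things have the shape of the collar; the one meant has the colours described above. Several things have the shape of the tray; the one meant has the colours described above.

How it is judged (in metres and radians):
On the way, in this order (a step that is already met when the one before it is completed fails the run):
1. the red collar rests in the yellow tray, let go, with the blue roller still on the bar (x of collar in the frame of tray between -0.085 and 0.085 m and y of collar in the frame of tray between -0.075 and 0.075 m and z of collar in the frame of tray between 0.005 and 0.045 m and contact force between the fingers and collar below 0.05 N and linear speed of collar below 0.03 m/s and x of roller in the frame of bar_tip between -0.12 and -0.03 m and y of roller in the frame of bar_tip between -0.012 and 0.012 m and z of roller in the frame of bar_tip between -0.012 and 0.012 m), for 0.2 s.
2. the blue roller rests in the cork cradle, within 15 mm of centred, let go (x of roller in the frame of cradle_seat between -0.015 and 0.015 m and y of roller in the frame of cradle_seat between -0.008 and 0.008 m and z of roller in the frame of cradle_seat between -0.006 and 0.006 m and angle between the x axis of roller and the x axis of cradle_seat, either way round below 0.15 rad and contact force between the fingers and roller below 0.05 N and linear speed of roller below 0.03 m/s), for 0.2 s.
At the end, for the whole second after the job is handed in: the blue roller rests on the bed of the empty slot: its centre within 22 mm along the slot, 12 mm across and 6 mm in height of the seat, its axis within about 8 degrees of the slot's, let go and at rest; and the red collar rests, let go, inside the yellow tray (x of roller in the frame of slot_seat between -0.022 and 0.022 m and y of roller in the frame of slot_seat between -0.012 and 0.012 m and z of roller in the frame of slot_seat between -0.006 and 0.006 m and angle between the x axis of roller and the x axis of slot_seat, either way round below 0.15 rad and contact force between the fingers and roller below 0.05 N and linear speed of each of roller, collar below 0.03 m/s and x of collar in the frame of tray between -0.085 and 0.085 m and y of collar in the frame of tray between -0.075 and 0.075 m and z of collar in the frame of tray between 0.005 and 0.045 m and contact force between the fingers and collar below 0.05 N); the robot touches nothing.
It fails at once if the blue roller is dropped (it falls free at over 0.6 m/s, some 18 mm of fall) (contact force between anything else and roller below 0.02 N and linear speed of roller above 0.6 m/s).
It fails at once if the collar is dropped (it falls free at over 0.6 m/s, some 18 mm of fall) (contact force between anything else and collar below 0.02 N and linear speed of collar above 0.6 m/s).
It fails at once if a bystander (the green roller or a paint jar) is moved more than 25 mm (distance of any of stored, jar_orange, jar_yellow, jar_violet from where it was at the start of the episode above 0.025 m).
It also fails if it takes over 72 s, if anything falls off the work surface, if the arm or the gripper's body presses on something with over 40 N, if the wrist force passes 120 N, or if a joint passes its speed limit or range.

ROBOT

A 6-joint arm with a two-finger parallel gripper is mounted at the origin on the work surface. World frame = base frame: x ahead of the robot, y to its left, z up, the work surface at z = 0. Lengths are in m, angles in degrees, forces in N, time in s.
With the tool pointing down it reaches from about 0.25 to 0.725 m from the base axis. Payload 9.7 kg.
Tool frame: the origin (TCP) lies midway between the tips of the shut fingers; the grasp point (between the pads) lies 19 mm behind it; z points along the fingers, y is the line along which they close (so a half turn about z gives the same grasp; the last joint's range is limited). The gripper opens to 85 mm and grips with 20 to 120 N. Pads are 22 mm wide; open, the fingers measure 114 mm over their backs; the gripper's body (76 mm by 85 mm) begins 54 mm behind the grasp point. The pads swing forward as they close: fully open they stand 13 mm farther back than shut.
Start: joints at [70.13, 4.979, 10.078, 95.1, 0, 90], TCP at [0.187, 0.517, 0.231] pointing down, gripper open.
Joint ranges: [-179.16, 179.16], [-48.56, 103.87], [-65.8, 70.77], [-126.05, 130.52], [-82.76, 87.17], [-180, 180]. Speed limits (degrees/s): [127.2, 127.2, 147.25, 180, 180, 180].

INTERFACE

Orientations are given as [roll, pitch, yaw] about the fixed x, y, z axes, in that order (R = Rz(yaw) Ry(pitch) Rx(roll)).
In Python, from workcell import bot gives the robot as it stands.
- The arm moves only by the shell command python3 -m crank 'ROWS' [FORCE]. ROWS is JSON, a list of rows, each an object with "gripper": the finger opening in mm, from 0 to 85.4; "travel": the shift along the tool's x, y, z in mm, a list of three; "twist": the turn, a rotation vector about the tool's x, y, z in rad, a list of three. In form: [{"gripper": gripper, "travel": [tx, ty, tz], "twist": [rx, ry, rz]}, ...]. A call has 1 to 12 rows; each row shifts and turns the commanded pose from where the row before left it, along the tool's axes as they then stand; what a row does not reach is not made up. A row lasts 1/8 s, in which the tool goes at most 62.5 mm and 10.7 degrees, less where a joint would pass 70% of its speed; a pose out of reach is approached as far as the arm can. A call is refused whole if a number of a shift passes 62.5 or a number of a turn 0.188, either way. A call with a gripper value outside its range is refused whole. The fingers move at their own pace and stop on an object; FORCE is the grip in N (left out, the last holds). Time passes only in rows, so rows that do not move let the fingers close. It gives the time, the measured TCP pose, the force, the opening and the grip force at its end, in the units of the state.
- bot.get_obs(): the state, without advancing time (a new reading comes with each control period).
- bot.camera(name): name is "side" or "top" or "wrist"; returns the picture (420x560x3 uint8, red, green, blue); there is no depth.
- bot.calibration(name): a dict with "vfov" (degrees; the focal length in pixels is half the picture's height over the tangent of half this angle, whatever the lens; pixels are square), "cx", "cy" (the principal point, pixels), "camera_from_world" (4x4, takes a point from world to camera coordinates). Camera axes: x right, y down, z forward; pixel columns grow to the right and rows downward; lengths in m; the calibration is good to about 2 mm. A picture is of the moment at which its call begins: read the wrist's pose just before it. calibration takes no time and is no camera call; for the wrist camera it gives the pose at the moment of the call.
- bot.job_done(): hands the job in; it is judged then, once.
The state is a dict: "time": time; "q": joint angles; "qd": joint speeds; "joint_efforts": joint torques, N m; "ee_pos": TCP position; "tcp_rot": TCP orientation; "wrist_force": force on the tool from outside, world axes, zero at the start; "torque": the same for the moment, N m; "opening": finger opening in m; "grasp_force": force on a finger pad.
Only numpy, scipy, OpenCV 4.12 (cv2) and the standard library are available. Lean on these libraries where they do the work, as an engineer would, in place of code of your own. Each camera call takes 0.05 s, during which the arm holds its last target. There are 200 camera calls.

## Working session

There is one attempt and no reset: what is moved stays moved. The work goes in short steps, Python scripts to look and compute and a shell command to move; the robot and the scene stay as the last step left them, time stands still between calls to the robot, and variables do not carry over. Pictures are saved under pics/ and viewed, at most 10 in all, crops included, and the job is handed in when it is done.

```bash
mkdir -p pics; ls; python3 - <<'E'
from workcell import bot
import cv2,numpy as np
o=bot.get_obs();print(o)
for n in("top","side"):
    cv2.imwrite(f"pics/{n}0.png",bot.camera(n)[:,:,::-1]);c=bot.calibration(n);print(n,c)
E
```

```text
pics
{'time': 0.0, 'q': array([ 7.01300911e+01,  5.01342012e+00,  1.00338647e+01,  9.51004494e+01,
       -1.54700243e-03,  9.00003550e+01]), 'qd': array([ 0.02601997,  0.0045081 , -0.03315427, -0.01324386,  0.07276345,
        0.00411388]), 'joint_efforts': array([-5.80615142e-04, -5.20389318e+01,  4.64802790e+01,  1.65752345e-02,
        5.73405191e-05, -2.56139361e-05]), 'ee_pos': array([0.18686387, 0.51703139, 0.23055554]), 'tcp_rot': array([-1.79919995e+02,  1.54749667e-03,  1.60129738e+02]), 'wrist_force': array([-0.77002579,  0.06221976,  0.2414578 ]), 'torque': array([0.04714737, 0.00464325, 0.00916779]), 'grasp_force': 0.0, 'opening': 0.0850631798439141}
top {'vfov': 48.1097154965291, 'cx': 282.9258298334508, 'cy': 214.54936181618004, 'camera_from_world': array([[ 0.02696326, -0.99931108,  0.02550177, -0.04279105],
       [-0.99606769, -0.02901198, -0.08371058,  0.55737488],
       [ 0.08439277, -0.02314438, -0.99616374,  0.99886506],
       [ 0.        ,  0.        ,  0.        ,  1.        ]])}
side {'vfov': 51.006289340756446, 'cx': 284.51500964878, 'cy': 207.9013455012581, 'camera_from_world': array([[-0.88869141, -0.4581628 ,  0.01773196,  0.5030156 ],
       [-0.36499599,  0.68351227, -0.63213045,  0.26720825],
       [ 0.27749865, -0.568241  , -0.77465907,  0.85351854],
       [ 0.        ,  0.        ,  0.        ,  1.        ]])}
```

View pics/top0.png

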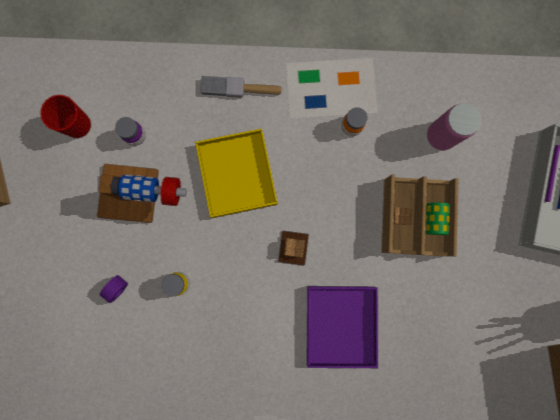

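View pics/side0.png

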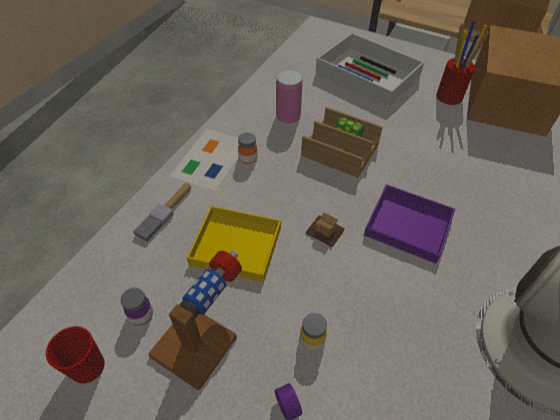

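```bash
cat > h.py <<'E'
from workcell import bot
import cv2,numpy as np
from scipy.spatial.transform import Rotation as Rn
def cam(n):
    return bot.calibration(n),bot.camera(n)
def ray(c,uv):
    f=210/np.tan(np.radians(c["vfov"]/2));T=c["camera_from_world"];R=T[:3,:3]
    d=R.T@np.array([(uv[0]-c["cx"])/f,(uv[1]-c["cy"])/f,1]);return -R.T@T[:3,3],d
def onz(c,uv,z):
    p,d=ray(c,uv);return p+d*(z-p[2])/d[2]
def proj(c,P):
    f=210/np.tan(np.radians(c["vfov"]/2));T=c["camera_from_world"];q=T[:3,:3]@P+T[:3,3]
    return np.array([c["cx"]+f*q[0]/q[2],c["cy"]+f*q[1]/q[2]])
def tri(c1,u1,c2,u2):
    p,d=ray(c1,u1);q,e=ray(c2,u2);A=np.stack([d,-e],1);s=np.linalg.lstsq(A,q-p,rcond=None)[0]
    a,b=p+d*s[0],q+e*s[1];return (a+b)/2,np.linalg.norm(a-b)
def mask(im,lo,hi,box=None):
    h=cv2.cvtColor(im,cv2.COLOR_RGB2HSV);m=cv2.inRange(h,lo,hi) if lo[0]<=hi[0] else cv2.inRange(h,(0,)+lo[1:],hi)|cv2.inRange(h,lo,(180,)+hi[1:])
    if box:
        k=np.zeros_like(m);x0,y0,x1,y1=box;k[y0:y1,x0:x1]=1;m*=k
    return m
def big(m):
    m=cv2.morphologyEx(m,cv2.MORPH_CLOSE,np.ones((5,5)))
    return max(cv2.findContours(m,cv2.RETR_EXTERNAL,cv2.CHAIN_APPROX_NONE)[0],key=cv2.contourArea)
E
python3 - <<'E'
from h import *
np.set_printoptions(precision=4,suppress=True)
ct=bot.calibration("top");cs=bot.calibration("side")
t=cv2.imread("pics/top0.png")[:,:,::-1].copy();s=cv2.imread("pics/side0.png")[:,:,::-1].copy()
RED=((170,120,50),(8,255,255))
col=big(mask(t,*RED,(155,170,190,215)));cc=np.array(cv2.minAreaRect(col)[0])
rol=big(mask(t,(100,100,40),(130,255,255),(105,165,170,210)));rr=cv2.minAreaRect(rol)
cols=big(mask(s,*RED,(205,245,245,285)));rols=big(mask(s,(100,100,40),(130,255,255),(175,255,230,320)))
print("collar",cc,onz(ct,cc,.126),tri(ct,cc,cs,cv2.minAreaRect(cols)[0]))
print("roller",rr,onz(ct,rr[0],.126),tri(ct,rr[0],cs,cv2.minAreaRect(rols)[0]))
tr=big(mask(t,(20,100,60),(35,255,255),(185,120,285,225)));b=cv2.boxPoints(cv2.minAreaRect(tr));P=[onz(ct,p,.03) for p in b];print("tray",np.mean(P,0),P)
v=t[:,:,:];cv2.imwrite("pics/z1.png",cv2.resize(np.hstack([t[110:230,90:290],t[170:290,265:465]]),None,fx=2,fy=2,interpolation=2)[:,:,::-1]) if 0 else 0
A=cv2.resize(t[120:230,90:290],(800,440),interpolation=cv2.INTER_CUBIC)
cv2.imwrite("pics/z1.png",A[:,:,::-1])
B=cv2.resize(t[165:275,265:465],(800,440),interpolation=cv2.INTER_CUBIC);cv2.imwrite("pics/z2.png",B[:,:,::-1])
E
```

```text
collar [169.7729 190.703 ] [0.59   0.1974 0.126 ] (array([0.589 , 0.1964, 0.1294]), np.float64(0.0011552162082706483))
roller ((137.57528686523438, 187.95956420898438), (39.914634704589844, 23.32303810119629), 5.440331935882568) [0.5935 0.26   0.126 ] (array([0.5923, 0.2581, 0.1322]), np.float64(0.0006820352719859743))
tray [0.6462 0.0773 0.03  ] [array([0.7127, 0.1706, 0.03  ]), array([0.7479, 0.0234, 0.03  ]), array([ 0.579 , -0.0152,  0.03  ]), array([0.5452, 0.1304, 0.03  ])]
```

View pics/z1.png

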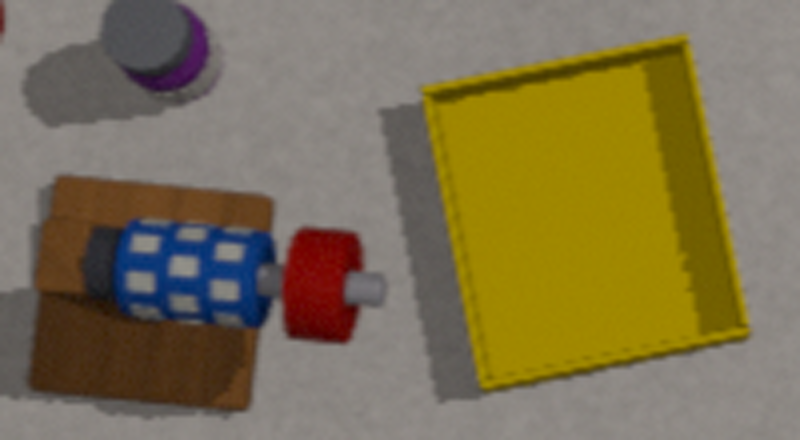

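View pics/z2.png

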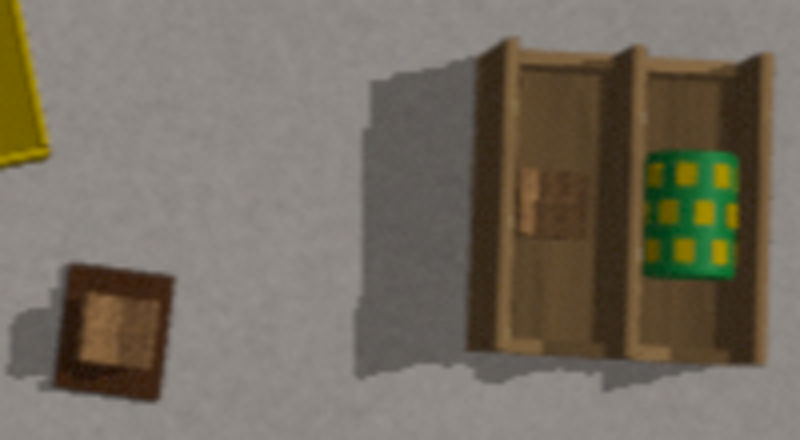

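The red ring threaded on the bar at (171,191) is the collar; the purple ring (113,288) and the red cup (67,117) do not fit. The tray meant is the yellow one at (236,173), not the purple one at (342,327). The crop confirms both. Cradle is at about (294,248) and the empty slot is the left one, at about (407,214).

```bash
python3 - <<'E'
from h import *
np.set_printoptions(precision=4,suppress=True)
ct=bot.calibration("top")
a=lambda p:(90+p[0]/4,120+p[1]/4); b=lambda p:(265+p[0]/4,165+p[1]/4)
print("tip",onz(ct,a((383,289)),.13))
F=[onz(ct,b(p),.008) for p in((70,263),(175,275),(160,400),(55,388))];print("foot",np.mean(F,0),F)
C=[onz(ct,b(p),.0438) for p in((82,290),(160,296),(155,368),(78,362))];print("cork",np.mean(C,0))
W=[onz(ct,b(p),.066) for p in((508,40),(505,350),(638,47),(632,357),(762,55),(757,365))]
print("walls",W);print("slot",np.mean(W[:4],0),[np.degrees(np.arctan2(*(W[i]-W[i+1])[1::-1])) for i in(0,2,4)])
E
python3 -m crank '[{"gripper":85,"travel":[0,0,0],"twist":[0,0,0.185]},{"gripper":85,"travel":[0,0,0],"twist":[0,0,0.185]},{"gripper":85,"travel":[0,0,0],"twist":[0,0,0.185]},{"gripper":85,"travel":[0,0,0],"twist":[0,0,0.185]},{"gripper":85,"travel":[0,0,0],"twist":[0,0,0.185]},{"gripper":85,"travel":[0,0,0],"twist":[0,0,0.185]},{"gripper":85,"travel":[0,0,0],"twist":[0,0,0.183]}]' 40
```

```text
tip [0.5874 0.1655 0.13  ]
foot [ 0.4871 -0.0533  0.008 ] [array([ 0.5239, -0.0275,  0.008 ]), array([ 0.5189, -0.0856,  0.008 ]), array([ 0.4502, -0.0789,  0.008 ]), array([ 0.4552, -0.0212,  0.008 ])]
cork [ 0.4879 -0.0535  0.0438]
walls [array([ 0.6453, -0.2542,  0.066 ]), array([ 0.4821, -0.2539,  0.066 ]), array([ 0.6437, -0.3234,  0.066 ]), array([ 0.4802, -0.3205,  0.066 ]), array([ 0.6415, -0.3895,  0.066 ]), array([ 0.4779, -0.3862,  0.066 ])]
slot [ 0.5628 -0.288   0.066 ] [np.float64(-0.12526855178635352), np.float64(-1.014345226314006), np.float64(-1.1532570786537548)]
time: 0.98
ee_pos: [0.1869, 0.5171, 0.2308]
tcp_rot: [-180.0, 0.0, 85.7]
wrist_force: [0.2, 0.5, 0.3]
opening: 0.0851
grasp_force: 0.0
```

```bash
python3 -m crank '[{"gripper":85,"travel":[-32,47,0],"twist":[0,0,0]},{"gripper":85,"travel":[-32,47,0],"twist":[0,0,0]},{"gripper":85,"travel":[-32,47,0],"twist":[0,0,0]},{"gripper":85,"travel":[-32,47,0],"twist":[0,0,0]},{"gripper":85,"travel":[-32,47,0],"twist":[0,0,0]},{"gripper":85,"travel":[-32,47,0],"twist":[0,0,0]},{"gripper":85,"travel":[-32,47,0],"twist":[0,0,0]},{"gripper":85,"travel":[-32,47,0],"twist":[0,0,0]},{"gripper":85,"travel":[-32,47,0],"twist":[0,0,0]},{"gripper":85,"travel":[0,0,0],"twist":[0,0,0]}]'
python3 - <<'E'
from h import *
np.set_printoptions(precision=4,suppress=True)
c,im=cam("wrist");cv2.imwrite("pics/w1.png",im[:,:,::-1]);T=c["camera_from_world"];print(-T[:3,:3].T@T[:3,3],T[:3,:3])
for n,lo,hi in(("red",(170,120,50),(8,255,255)),("blue",(100,100,40),(130,255,255))):
    r=cv2.minAreaRect(big(mask(im,lo,hi)));print(n,r,onz(c,r[0],.126))
E
```

```text
time: 2.22
ee_pos: [0.5911, 0.198, 0.2295]
tcp_rot: [-179.9, 0.1, 85.8]
wrist_force: [0.9, 1.1, -0.4]
opening: 0.0852
grasp_force: 0.0
[0.5975 0.2709 0.3718] [[ 0.9973 -0.0733 -0.0022]
 [-0.0696 -0.9546  0.2896]
 [-0.0233 -0.2887 -0.9571]]
red ((282.5, 215.5), (47.0, 65.0), 90.0) [0.5904 0.1942 0.126 ]
blue ((282.0, 139.0), (92.0, 60.0), 90.0) [0.5947 0.2576 0.126 ]
```

View pics/w1.png

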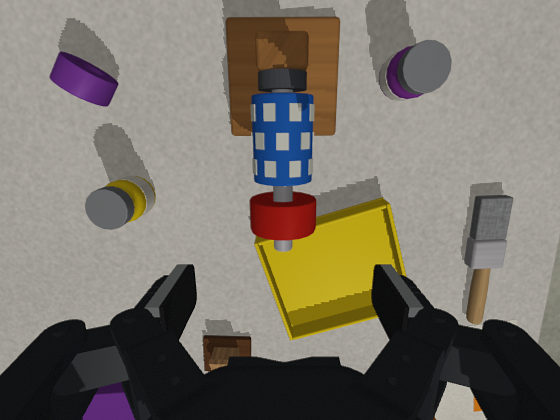

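The wrist view shows the bar upright at column 283, the red collar at (283,216), blue roller at (282,139): aligned with the fingers.

```bash
python3 -m crank '[{"gripper":85,"travel":[-2,-1,50],"twist":[0,0,0]},{"gripper":85,"travel":[0,0,50],"twist":[0,0,0]},{"gripper":85,"travel":[0,0,27],"twist":[0,0,0]},{"gripper":85,"travel":[0,0,0],"twist":[0,0,0]},{"gripper":40,"travel":[0,0,0],"twist":[0,0,0]},{"gripper":40,"travel":[0,0,0],"twist":[0,0,0]},{"gripper":40,"travel":[0,0,0],"twist":[0,0,0]},{"gripper":40,"travel":[0,0,0],"twist":[0,0,0]},{"gripper":40,"travel":[0,0,0],"twist":[0,0,0]}]' 40
```

```text
time: 3.4
ee_pos: [0.5889, 0.1994, 0.1065]
tcp_rot: [179.8, -0.1, 86.1]
wrist_force: [0.4, 1.6, 6.9]
opening: 0.0557
grasp_force: 42.2
```

```bash
python3 -m crank '[{"gripper":40,"travel":[0,0,-8],"twist":[0,0,0]},{"gripper":40,"travel":[0,0,0],"twist":[0,0,0]},{"gripper":40,"travel":[-20,0,0],"twist":[0,0,0]},{"gripper":40,"travel":[-25,0,0],"twist":[0,0,0]},{"gripper":40,"travel":[-25,0,0],"twist":[0,0,0]},{"gripper":40,"travel":[-24,32,0],"twist":[0,0,0]},{"gripper":40,"travel":[-24,33,0],"twist":[0,0,0]},{"gripper":40,"travel":[0,0,0],"twist":[0,0,0]}]'
python3 - <<'E'
from h import *
np.set_printoptions(precision=4,suppress=True)
c,im=cam("top");cs,s=cam("side")
B=((100,100,40),(130,255,255))
r=cv2.minAreaRect(big(mask(im,*B,(80,140,200,230))));print(r[0],onz(c,r[0],.126))
k=cv2.minAreaRect(big(mask(s,(170,120,50),(8,255,255),(140,150,330,300))));print(k)
cv2.imwrite("pics/s2.png",s[:,:,::-1])
E
```

```text
time: 4.4
ee_pos: [0.6456, 0.0736, 0.1114]
tcp_rot: [-180.0, 0.0, 85.9]
wrist_force: [-0.3, 0.1, -0.4]
opening: 0.0553
grasp_force: 44.5
(137.6858673095703, 188.01742553710938) [0.5934 0.2598 0.126 ]
((233.00001525878906, 208.50001525878906), (27.577163696289062, 17.677669525146484), 45.0)
```

View pics/s2.png

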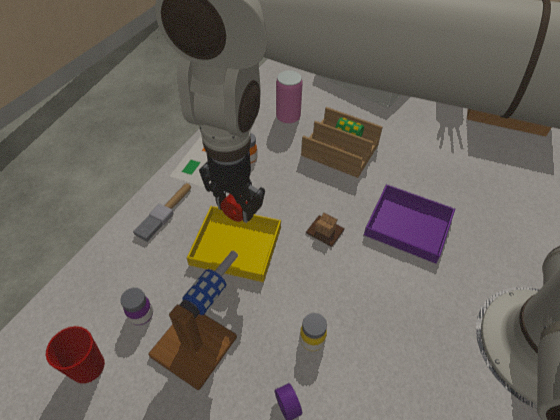

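Side view: the collar is in the fingers at (235,207) above the tray, and the roller is still on the bar at (205,290).

```bash
python3 -m crank '[{"gripper":40,"travel":[0,0,30],"twist":[0,0,0]},{"gripper":40,"travel":[0,0,40],"twist":[0,0,0]},{"gripper":40,"travel":[0,0,20],"twist":[0,0,0]},{"gripper":40,"travel":[0,0,4],"twist":[0,0,0]},{"gripper":40,"travel":[0,0,3],"twist":[0,0,0]},{"gripper":40,"travel":[0,0,0],"twist":[0,0,0]}]'
```

```text
time: 5.25
ee_pos: [0.6453, 0.0768, 0.0165]
tcp_rot: [179.9, -0.0, 86.0]
wrist_force: [0.0, -0.3, -0.5]
opening: 0.0552
grasp_force: 44.5
```

```bash
python3 -m crank '[{"gripper":40,"travel":[0,0,2],"twist":[0,0,0]},{"gripper":40,"travel":[0,0,0],"twist":[0,0,0]}]';python3 -m crank '[{"gripper":40,"travel":[0,0,2],"twist":[0,0,0]},{"gripper":40,"travel":[0,0,0],"twist":[0,0,0]}]'
```

```text
time: 5.5
ee_pos: [0.6448, 0.0767, 0.0136]
tcp_rot: [180.0, -0.0, 86.0]
wrist_force: [-0.4, 0.1, -1.0]
opening: 0.0555
grasp_force: 44.5
time: 5.75
ee_pos: [0.6449, 0.0767, 0.0131]
tcp_rot: [179.9, -0.0, 86.0]
wrist_force: [-4.3, 0.1, 11.1]
opening: 0.0554
grasp_force: 45.4
```

```bash
python3 -m crank '[{"gripper":62,"travel":[0,0,0],"twist":[0,0,0]},{"gripper":72,"travel":[0,0,0],"twist":[0,0,0]},{"gripper":85,"travel":[0,0,0],"twist":[0,0,0]},{"gripper":85,"travel":[0,0,0],"twist":[0,0,0]},{"gripper":85,"travel":[0,0,0],"twist":[0,0,0]},{"gripper":85,"travel":[0,0,-40],"twist":[0,0,0]},{"gripper":85,"travel":[0,0,-60],"twist":[0,0,0]},{"gripper":85,"travel":[0,0,-60],"twist":[0,0,0]},{"gripper":85,"travel":[0,0,-60],"twist":[0,0,0]},{"gripper":85,"travel":[0,0,0],"twist":[0,0,0]}]'
python3 - <<'E'
from h import *
np.set_printoptions(precision=4,suppress=True)
for i in range(2):
    c,im=cam("wrist");r=cv2.minAreaRect(big(mask(im,(170,120,50),(8,255,255))));print(r,onz(c,r[0],.04))
b=cv2.minAreaRect(big(mask(im,(100,100,40),(130,255,255))));print(b,onz(c,b[0],.126))
cv2.imwrite("pics/w2.png",im[:,:,::-1])
E
```

```text
time: 7.0
ee_pos: [0.6462, 0.0768, 0.2374]
tcp_rot: [179.5, -0.1, 86.0]
wrist_force: [0.8, 0.2, -0.1]
opening: 0.085
grasp_force: 0.0
((280.0, 191.0), (30.0, 46.0), 90.0) [0.6442 0.0738 0.04  ]
((281.0, 191.5), (31.0, 46.0), 90.0) [0.6439 0.0737 0.04  ]
((194.0, 14.5), (29.0, 68.0), 90.0) [0.5923 0.2281 0.126 ]
```

View pics/w2.png

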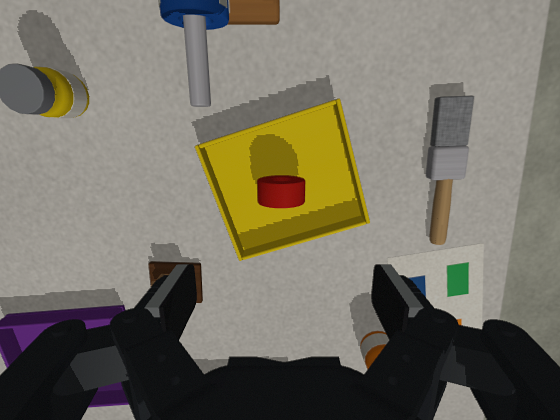

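Collar stands at (281,191) inside the yellow tray, at rest.

```bash
python3 -m crank '[{"gripper":85,"travel":[44,-16,0],"twist":[0,0,0]},{"gripper":85,"travel":[44,-16,0],"twist":[0,0,0]},{"gripper":85,"travel":[45,-16,0],"twist":[0,0,0]},{"gripper":85,"travel":[44,-16,0],"twist":[0,0,0]},{"gripper":85,"travel":[0,0,0],"twist":[0,0,0]}]'
python3 - <<'E'
from h import *
np.set_printoptions(precision=4,suppress=True)
c,im=cam("wrist");r=cv2.minAreaRect(big(mask(im,(100,100,40),(130,255,255))));print(r,onz(c,r[0],.126),bot.get_obs()["ee_pos"])
E
```

```text
time: 7.72
ee_pos: [0.5914, 0.2603, 0.2289]
tcp_rot: [-179.8, 0.1, 86.3]
wrist_force: [0.2, -0.7, 0.5]
opening: 0.0851
grasp_force: 0.0
((288.0, 218.0), (86.0, 56.0), 90.0) [0.595  0.2541 0.126 ] [0.592  0.2587 0.2291]
```

```bash
python3 -m crank '[{"gripper":85,"travel":[-1,2,45],"twist":[0,0,0]},{"gripper":85,"travel":[0,0,50],"twist":[0,0,0]},{"gripper":85,"travel":[0,0,26],"twist":[0,0,0]},{"gripper":85,"travel":[0,0,0],"twist":[0,0,0]},{"gripper":35,"travel":[0,0,0],"twist":[0,0,0]},{"gripper":35,"travel":[0,0,0],"twist":[0,0,0]},{"gripper":35,"travel":[0,0,0],"twist":[0,0,0]},{"gripper":35,"travel":[0,0,0],"twist":[0,0,0]},{"gripper":35,"travel":[0,0,0],"twist":[0,0,0]}]' 50
```

```text
time: 8.9
ee_pos: [0.5958, 0.2566, 0.1124]
tcp_rot: [179.8, -0.1, 86.0]
wrist_force: [0.2, -2.4, 5.5]
opening: 0.0469
grasp_force: 51.4
```

```bash
python3 -m crank '[{"gripper":35,"travel":[0,0,-8],"twist":[0,0,0]},{"gripper":35,"travel":[0,0,0],"twist":[0,0,0]},{"gripper":35,"travel":[-20,0,0],"twist":[0,0,0]},{"gripper":35,"travel":[-30,0,0],"twist":[0,0,0]},{"gripper":35,"travel":[-30,0,0],"twist":[0,0,0]},{"gripper":35,"travel":[-30,0,0],"twist":[0,0,0]},{"gripper":35,"travel":[-35,0,0],"twist":[0,0,0]},{"gripper":35,"travel":[0,0,0],"twist":[0,0,0]}]'
python3 - <<'E'
from h import *
np.set_printoptions(precision=4,suppress=True)
print(bot.get_obs()["q"])
c,im=cam("wrist");r=cv2.minAreaRect(big(mask(im,(100,100,40),(130,255,255))));print(r,onz(c,r[0],.13))
cs,s=cam("side");ct,t=cam("top");cv2.imwrite("pics/w3.png",cv2.resize(np.hstack([im,s]),(800,300))[:,:,::-1])
E
```

```text
time: 9.9
ee_pos: [0.5845, 0.1091, 0.1183]
tcp_rot: [-180.0, 0.0, 85.9]
wrist_force: [1.4, 0.0, -0.9]
opening: 0.0468
grasp_force: 51.8
[ 10.5821  10.3348   3.5211  83.2094  -0.0275 104.7101]
((284.0, 282.0), (160.0, 106.0), 90.0) [0.5852 0.1073 0.13  ]
```

View pics/w3.png

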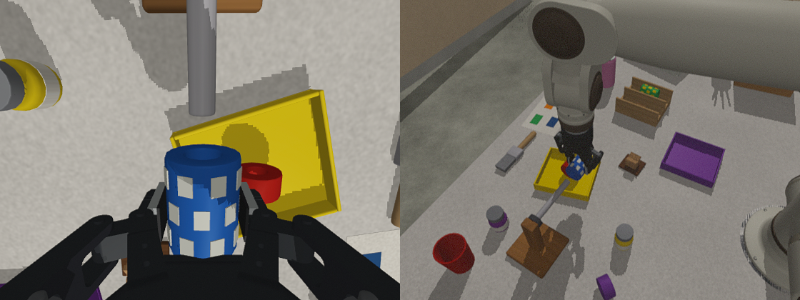

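The roller is clear of the bar tip (wrist view, roller end at about (284,210)) and held between the fingers. Next: move over the cradle and turn.

```bash
python3 -m crank '[{"gripper":35,"travel":[-30,-15,0],"twist":[0,0,0]},{"gripper":35,"travel":[-36,-18,0],"twist":[0,0,0]},{"gripper":35,"travel":[-36,-18,0],"twist":[0,0,0]},{"gripper":35,"travel":[-36,-18,0],"twist":[0,0,0]},{"gripper":35,"travel":[-31,-16,0],"twist":[0,0,0]},{"gripper":35,"travel":[0,0,0],"twist":[0,0,0]}]'
python3 -m crank '[{"gripper":35,"travel":[0,0,0],"twist":[0,0,-0.1]},{"gripper":35,"travel":[0,0,0],"twist":[0,0,-0.181]},{"gripper":35,"travel":[0,0,0],"twist":[0,0,-0.181]},{"gripper":35,"travel":[0,0,0],"twist":[0,0,-0.181]},{"gripper":35,"travel":[0,0,0],"twist":[0,0,-0.181]},{"gripper":35,"travel":[0,0,0],"twist":[0,0,-0.181]},{"gripper":35,"travel":[0,0,0],"twist":[0,0,-0.181]},{"gripper":35,"travel":[0,0,0],"twist":[0,0,-0.181]},{"gripper":35,"travel":[0,0,0],"twist":[0,0,-0.181]},{"gripper":35,"travel":[0,0,0],"twist":[0,0,0]},{"gripper":35,"travel":[0,0,0],"twist":[0,0,0]}]'
python3 - <<'E'
from h import *
np.set_printoptions(precision=4,suppress=True)
print(bot.get_obs()["q"])
c,im=cam("wrist");ct,t=cam("top");cs,s=cam("side");B=((100,100,40),(130,255,255))
print(cv2.minAreaRect(big(mask(im,*B))))
b=cv2.minAreaRect(big(mask(s,*B,(240,140,400,280))));print(b)
cv2.imwrite("pics/w4.png",np.hstack([cv2.resize(im,(400,300)),cv2.resize(s[130:290,230:430],(400,300))])[:,:,::-1])
E
```

```text
time: 10.8
ee_pos: [0.4878, -0.0517, 0.1185]
tcp_rot: [180.0, 0.0, 86.0]
wrist_force: [0.7, 0.8, -1.4]
opening: 0.0468
grasp_force: 51.9
time: 12.18
ee_pos: [0.4887, -0.0503, 0.1182]
tcp_rot: [180.0, -0.0, 174.6]
wrist_force: [0.1, -0.6, -1.3]
opening: 0.0472
grasp_force: 51.9
[ -5.8785  -3.7852 -11.2602  82.5344   0.0092  -0.4407]
((283.5, 282.0), (160.0, 107.0), 90.0)
((335.300048828125, 195.9000244140625), (23.702320098876953, 21.913463592529297), 26.56505012512207)
```

View pics/w4.png

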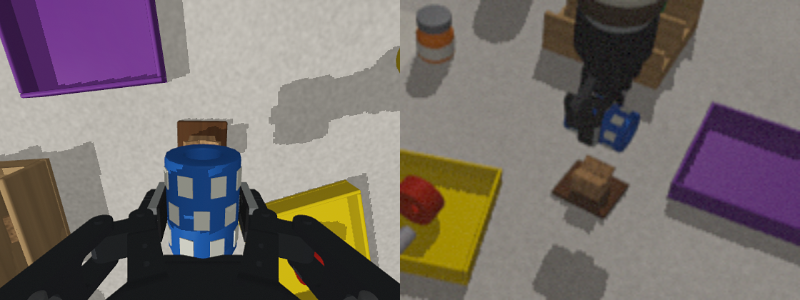

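The roller is level and aligned above the cradle, whose foot shows at wrist crop (203,130).

```bash
python3 -m crank '[{"gripper":35,"travel":[0,-3,25],"twist":[0,0,0]},{"gripper":35,"travel":[0,0,28],"twist":[0,0,0]},{"gripper":35,"travel":[0,0,12],"twist":[0,0,0]},{"gripper":35,"travel":[0,0,3],"twist":[0,0,0]},{"gripper":35,"travel":[0,0,0],"twist":[0,0,0]},{"gripper":35,"travel":[0,0,0],"twist":[0,0,0]}]'; python3 -m crank '[{"gripper":35,"travel":[0,0,2],"twist":[0,0,0]},{"gripper":35,"travel":[0,0,0],"twist":[0,0,0]}]'
```

```text
time: 13.08
ee_pos: [0.4888, -0.0539, 0.0512]
tcp_rot: [-180.0, 0.1, 174.7]
wrist_force: [-0.4, 0.1, -2.0]
opening: 0.0468
grasp_force: 51.9
time: 13.32
ee_pos: [0.4882, -0.0539, 0.0484]
tcp_rot: [-180.0, 0.0, 174.7]
wrist_force: [-0.5, -0.1, -2.5]
opening: 0.0471
grasp_force: 52.0
```

```bash
python3 -m crank '[{"gripper":35,"travel":[0,0,1.5],"twist":[0,0,0]},{"gripper":35,"travel":[0,0,0],"twist":[0,0,0]}]'; python3 -m crank '[{"gripper":35,"travel":[0,0,1],"twist":[0,0,0]},{"gripper":35,"travel":[0,0,0],"twist":[0,0,0]}]'
```

```text
time: 13.58
ee_pos: [0.4885, -0.0538, 0.0476]
tcp_rot: [180.0, 0.1, 174.7]
wrist_force: [-1.0, 1.5, 5.2]
opening: 0.047
grasp_force: 52.5
time: 13.82
ee_pos: [0.4887, -0.0538, 0.0474]
tcp_rot: [180.0, 0.1, 174.7]
wrist_force: [-4.6, 2.5, 12.9]
opening: 0.0468
grasp_force: 53.2
```

```bash
python3 -m crank '[{"gripper":52,"travel":[0,0,0],"twist":[0,0,0]},{"gripper":65,"travel":[0,0,0],"twist":[0,0,0]},{"gripper":80,"travel":[0,0,0],"twist":[0,0,0]},{"gripper":85,"travel":[0,0,0],"twist":[0,0,0]},{"gripper":85,"travel":[0,0,0],"twist":[0,0,0]},{"gripper":85,"travel":[0,0,-40],"twist":[0,0,0]},{"gripper":85,"travel":[0,0,-60],"twist":[0,0,0]},{"gripper":85,"travel":[0,0,-60],"twist":[0,0,0]},{"gripper":85,"travel":[0,0,0],"twist":[0,0,0]}]'
python3 -m crank '[{"gripper":85,"travel":[0,0,0],"twist":[0,0,0.1]},{"gripper":85,"travel":[0,0,0],"twist":[0,0,0.181]},{"gripper":85,"travel":[0,0,0],"twist":[0,0,0.181]},{"gripper":85,"travel":[0,0,0],"twist":[0,0,0.181]},{"gripper":85,"travel":[0,0,0],"twist":[0,0,0.181]},{"gripper":85,"travel":[0,0,0],"twist":[0,0,0.181]},{"gripper":85,"travel":[0,0,0],"twist":[0,0,0.181]},{"gripper":85,"travel":[0,0,0],"twist":[0,0,0.181]},{"gripper":85,"travel":[0,0,0],"twist":[0,0,0.201]},{"gripper":85,"travel":[0,0,0],"twist":[0,0,0.1]},{"gripper":85,"travel":[0,0,0],"twist":[0,0,0]}]'
python3 - <<'E'
from h import *
np.set_printoptions(precision=4,suppress=True)
print(bot.get_obs()["q"])
c,im=cam("wrist");B=((100,100,40),(130,255,255))
r=cv2.minAreaRect(big(mask(im,*B)));print(r,onz(c,r[0],.06))
cv2.imwrite("pics/w5.png",im[:,:,::-1])
E
```

```text
time: 14.95
ee_pos: [0.49, -0.0541, 0.2108]
tcp_rot: [-180.0, 0.4, 174.7]
wrist_force: [0.3, -0.1, -0.7]
opening: 0.0852
grasp_force: 0.0
[-6.3002 -3.664  -0.9271 92.2942 -0.0002 -1.0352]
((288.0, 196.0), (74.0, 48.0), 90.0) [ 0.4897 -0.0503  0.06  ]out of range: row 9 has 0.201, outside -0.188 to 0.188
```

```bash
python3 -m crank '[{"gripper":85,"travel":[0,0,0],"twist":[0,0,0.1]},{"gripper":85,"travel":[0,0,0],"twist":[0,0,0.184]},{"gripper":85,"travel":[0,0,0],"twist":[0,0,0.184]},{"gripper":85,"travel":[0,0,0],"twist":[0,0,0.184]},{"gripper":85,"travel":[0,0,0],"twist":[0,0,0.184]},{"gripper":85,"travel":[0,0,0],"twist":[0,0,0.184]},{"gripper":85,"travel":[0,0,0],"twist":[0,0,0.184]},{"gripper":85,"travel":[0,0,0],"twist":[0,0,0.184]},{"gripper":85,"travel":[0,0,0],"twist":[0,0,0.182]},{"gripper":85,"travel":[0,0,0],"twist":[0,0,0]},{"gripper":85,"travel":[0,0,0],"twist":[0,0,0]}]'
python3 - <<'E'
from h import *
np.set_printoptions(precision=4,suppress=True)
print(bot.get_obs()["q"])
c,im=cam("wrist");B=((100,100,40),(130,255,255))
r=cv2.minAreaRect(big(mask(im,*B)));print(r,onz(c,r[0],.06))
ct,t=cam("top");cs,s=cam("side")
cv2.imwrite("pics/w5.png",im[:,:,::-1])
E
```

```text
time: 16.38
ee_pos: [0.4879, -0.0538, 0.205]
tcp_rot: [-179.9, -0.0, 85.0]
wrist_force: [0.2, 0.5, -1.0]
opening: 0.0851
grasp_force: 0.0
[-6.2976 -3.5109 -1.4209 92.159   0.0011 88.6871]
((283.4881286621094, 195.9997100830078), (71.47972869873047, 48.676673889160156), 1.3639276027679443) [ 0.4886 -0.0506  0.06  ]
```

View pics/w5.png

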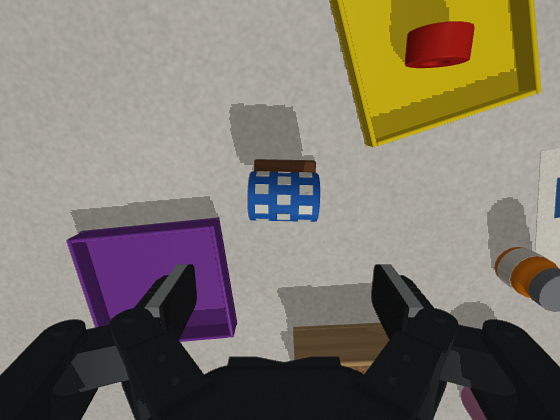

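Roller lies centred in the cradle, let go, at (284,196), ends left and right in line with the fingers.

```bash
python3 -m crank '[{"gripper":85,"travel":[3,0,40],"twist":[0,0,0]},{"gripper":85,"travel":[0,0,50],"twist":[0,0,0]},{"gripper":85,"travel":[0,0,45],"twist":[0,0,0]},{"gripper":85,"travel":[0,0,30],"twist":[0,0,0]},{"gripper":85,"travel":[0,0,0],"twist":[0,0,0]},{"gripper":55,"travel":[0,0,0],"twist":[0,0,0]},{"gripper":55,"travel":[0,0,0],"twist":[0,0,0]},{"gripper":55,"travel":[0,0,0],"twist":[0,0,0]},{"gripper":55,"travel":[0,0,0],"twist":[0,0,0]},{"gripper":55,"travel":[0,0,0],"twist":[0,0,0]}]' 60
```

```text
time: 17.77
ee_pos: [0.4896, -0.051, 0.0427]
tcp_rot: [179.8, 0.0, 84.8]
wrist_force: [-1.7, -0.1, 6.1]
opening: 0.065
grasp_force: 66.8
```

Gripped by its ends at 65 mm. Lift and stop short of the storage box to measure the slot from near.

```bash
python3 -m crank '[{"gripper":55,"travel":[0,0,-10],"twist":[0,0,0]},{"gripper":55,"travel":[0,0,-30],"twist":[0,0,0]},{"gripper":55,"travel":[0,0,-50],"twist":[0,0,0]},{"gripper":55,"travel":[0,0,-50],"twist":[0,0,0]},{"gripper":55,"travel":[-38,22,0],"twist":[0,0,0]},{"gripper":55,"travel":[-38,22,0],"twist":[0,0,0]},{"gripper":55,"travel":[-38,22,0],"twist":[0,0,0]},{"gripper":55,"travel":[-38,22,0],"twist":[0,0,-0.073]},{"gripper":55,"travel":[0,0,0],"twist":[0,0,0]},{"gripper":55,"travel":[0,0,0],"twist":[0,0,0]}]'
python3 - <<'E'
from h import *
c,im=cam("wrist");cv2.imwrite("pics/w6.png",im[:,:,::-1])
ct=bot.calibration("top");t=cv2.imread("pics/top0.png")[:,:,::-1].copy()
np.set_printoptions(precision=4,suppress=True)
for n,k,m in(("w",c,im),("t",ct,t)):
    g=big(mask(m,(50,100,40),(80,255,255),None if n=="w" else (420,190,460,245)));r=cv2.minAreaRect(g);print("green",r,onz(k,r[0],.048))
L=cv2.GaussianBlur(cv2.cvtColor(im,cv2.COLOR_RGB2GRAY),(3,3),0)
ys=np.arange(-.24,-.405,-.002)
for x in(.51,.60,.62):
    uv=np.array([proj(c,np.array([x,y,.066])) for y in ys],np.float32)
    print(x,uv[0],uv[-1]);print(cv2.remap(L,uv[:,0].reshape(1,-1),uv[:,1].reshape(1,-1),1).ravel().tolist())
b=big(mask(im,(100,100,40),(130,255,255)));print("roller",cv2.minAreaRect(b))
E
```

```text
time: 19.02
ee_pos: [0.5621, -0.2101, 0.181]
tcp_rot: [-180.0, -0.0, 88.9]
wrist_force: [-0.2, -0.7, -2.4]
opening: 0.0656
grasp_force: 67.5
green ((282.0, 349.0), (16.0, 64.0), 90.0) [ 0.5576 -0.3772  0.048 ]
green ((437.5, 218.5), (31.0, 23.0), 90.0) [ 0.5575 -0.3574  0.048 ]
0.51 [226.7955 240.0527] [237.9977 382.4655]
[116, 116, 116, 116, 116, 120, 92, 48, 48, 48, 49, 49, 50, 50, 50, 51, 52, 94, 158, 161, 161, 161, 161, 161, 161, 161, 161, 161, 161, 162, 132, 77, 73, 76, 77, 77, 77, 78, 79, 79, 80, 80, 80, 95, 153, 187, 189, 189, 189, 189, 189, 191, 164, 94, 80, 127, 105, 77, 77, 74, 71, 71, 72, 75, 74, 43, 22, 22, 22, 22, 22, 20, 20, 21, 22, 22, 22, 22, 22, 22, 22, 22, 22]
0.6 [325.1143 238.3332] [321.969  381.2418]
[95, 117, 116, 116, 116, 116, 121, 98, 48, 47, 47, 48, 48, 49, 49, 49, 49, 48, 74, 134, 139, 139, 139, 139, 139, 139, 151, 161, 161, 162, 163, 130, 77, 72, 75, 78, 81, 84, 86, 89, 92, 94, 94, 94, 105, 152, 193, 192, 192, 192, 192, 192, 192, 179, 103, 78, 126, 104, 73, 72, 71, 69, 71, 74, 75, 69, 37, 22, 22, 22, 22, 21, 19, 20, 21, 22, 22, 23, 23, 23, 23, 22, 22]
0.62 [347.0166 237.9501] [340.6685 380.9693]
[38, 40, 42, 47, 56, 74, 95, 97, 52, 46, 48, 48, 48, 48, 49, 49, 50, 50, 55, 122, 139, 138, 138, 138, 138, 139, 138, 139, 139, 139, 140, 128, 83, 71, 74, 78, 80, 82, 86, 89, 91, 94, 97, 98, 101, 129, 187, 193, 192, 192, 192, 192, 192, 185, 115, 74, 98, 112, 76, 70, 70, 69, 70, 73, 74, 75, 75, 72, 73, 72, 69, 56, 29, 20, 20, 21, 21, 21, 23, 23, 23, 22, 23]
roller ((283.5, 287.0), (106.0, 167.0), 90.0)
```

```bash
python3 -m crank '[{"gripper":55,"travel":[-37,0,-10],"twist":[0,0,0]},{"gripper":55,"travel":[-37,0,-10],"twist":[0,0,0]},{"gripper":55,"travel":[-37,0,-10],"twist":[0,0,0]},{"gripper":55,"travel":[-37,0,-10],"twist":[0,0,0]},{"gripper":55,"travel":[0,0,0],"twist":[0,0,0]},{"gripper":55,"travel":[0,0,0],"twist":[0,0,0]},{"gripper":55,"travel":[0,0,0],"twist":[0,0,0]}]'
python3 - <<'E'
from h import *
c,im=cam("wrist");cv2.imwrite("pics/w7.png",im[:,:,::-1])
np.set_printoptions(precision=4,suppress=True)
g=big(mask(im,(50,100,40),(80,255,255)));r=cv2.minAreaRect(g);print("green",r,onz(c,r[0],.048))
L=cv2.GaussianBlur(cv2.cvtColor(im,cv2.COLOR_RGB2GRAY),(3,3),0)
ys=np.arange(-.24,-.405,-.002)
for x in(.50,.53,.59,.62):
    uv=np.array([proj(c,np.array([x,y,.066])) for y in ys],np.float32)
    print(x,uv[0],uv[-1]);print(cv2.remap(L,uv[:,0].reshape(1,-1),uv[:,1].reshape(1,-1),1).ravel().tolist())
b=big(mask(im,(100,100,40),(130,255,255)));print("roller",cv2.minAreaRect(b))
E
```

```text
time: 19.95
ee_pos: [0.5598, -0.3568, 0.221]
tcp_rot: [-180.0, -0.0, 89.0]
wrist_force: [0.2, 0.3, -2.2]
opening: 0.0651
grasp_force: 67.5
green ((281.5, 191.5), (45.0, 65.0), 90.0) [ 0.5581 -0.3553  0.048 ]
0.5 [214.5783  72.0845] [227.3948 241.0841]
[135, 135, 134, 133, 115, 130, 138, 143, 119, 110, 94, 90, 88, 86, 84, 86, 85, 85, 79, 73, 70, 69, 69, 69, 70, 69, 69, 69, 69, 69, 69, 69, 69, 71, 71, 72, 79, 79, 94, 131, 139, 142, 97, 82, 78, 76, 77, 74, 75, 75, 76, 77, 77, 77, 81, 83, 80, 80, 81, 79, 81, 81, 81, 82, 79, 79, 82, 80, 77, 80, 80, 77, 96, 131, 139, 157, 184, 177, 84, 47, 99, 123, 122]
0.53 [247.785   71.4702] [255.6985 240.6426]
[133, 129, 131, 135, 128, 116, 135, 141, 131, 112, 118, 147, 150, 123, 106, 104, 104, 102, 103, 105, 107, 107, 101, 99, 106, 109, 111, 113, 112, 110, 110, 106, 106, 108, 108, 104, 83, 79, 80, 115, 136, 142, 123, 112, 83, 68, 70, 73, 77, 82, 87, 91, 96, 100, 104, 108, 112, 115, 119, 123, 125, 121, 118, 115, 113, 108, 105, 91, 77, 79, 82, 78, 83, 117, 137, 143, 167, 178, 110, 43, 42, 44, 45]
0.59 [314.3121  70.2395] [312.3884 239.7583]
[131, 130, 1
[... 167 characters left out ...]
, 99, 81, 78, 84, 122, 136, 141, 117, 106, 91, 77, 72, 73, 75, 77, 82, 86, 90, 95, 100, 105, 110, 114, 116, 121, 124, 123, 120, 116, 108, 99, 92, 78, 76, 80, 79, 75, 87, 125, 138, 144, 174, 163, 76, 39, 42, 43]
0.62 [347.6325  69.6231] [340.7746 239.3156]
[132, 133, 132, 132, 132, 128, 114, 140, 142, 135, 113, 111, 143, 146, 127, 108, 106, 113, 111, 113, 112, 109, 106, 106, 107, 105, 102, 100, 101, 101, 102, 104, 103, 105, 105, 106, 110, 88, 76, 77, 107, 141, 144, 135, 123, 105, 101, 96, 103, 108, 107, 107, 105, 101, 98, 99, 103, 101, 102, 107, 104, 103, 105, 107, 105, 93, 81, 80, 76, 74, 78, 78, 76, 79, 111, 142, 145, 148, 174, 122, 44, 74, 120]
roller ((283.5, 287.0), (106.0, 167.0), 90.0)
```

```bash
python3 - <<'E'
from h import *
np.set_printoptions(precision=4,suppress=True)
c=bot.calibration("wrist");o=bot.get_obs();im=cv2.imread("pics/w7.png")[:,:,::-1].copy()
b=big(mask(im,(100,100,40),(130,255,255)))[:,0];print(b.min(0),b.max(0),o["ee_pos"])
p=b[abs(b[:,0]-283)<25];z=o["ee_pos"][2]+.0173
# tangent rays to the cylinder: bisect the visible edges
e=[ray(c,(283,v)) for v in(p[:,1].min(),p[:,1].max())]
d=sum(x[1]/np.linalg.norm(x[1]) for x in e);P=e[0][0];print(P+d*(z-P[2])/d[2])
# far (upper) edge only: axis = 24 mm inside the tangent plane
v=e[0][1][1:]/np.linalg.norm(e[0][1][1:]);n=np.array([v[1],-v[0]]);n*=-1 if n[0]>0 else 1
q=P[1:]+v*(z-P[2])/v[1];print("edge y",q[0],"axis y", q[0]-.024/abs(v[1]))
L=cv2.cvtColor(im,cv2.COLOR_RGB2GRAY)
xs=np.arange(.52,.604,.003);uv=np.array([proj(c,np.array([x,-.298,.026])) for x in xs],np.float32)
print(list(zip(xs.round(3).tolist(),cv2.remap(im[:,:,2].copy(),uv[:,0].reshape(1,-1),uv[:,1].reshape(1,-1),1).ravel().tolist())))
E
```

```text
[200 234] [367 340] [ 0.5598 -0.357   0.2209]
[ 0.5601 -0.3573  0.2382]
edge y -0.33216149191495314 axis y -0.3578673427542587
[(0.52, 73), (0.523, 74), (0.526, 74), (0.529, 74), (0.532, 74), (0.535, 73), (0.538, 73), (0.541, 73), (0.544, 73), (0.547, 71), (0.55, 59), (0.553, 64), (0.556, 65), (0.559, 65), (0.562, 56), (0.565, 66), (0.568, 69), (0.571, 61), (0.574, 58), (0.577, 64), (0.58, 65), (0.583, 60), (0.586, 71), (0.589, 72), (0.592, 71), (0.595, 71), (0.598, 70), (0.601, 70)]
```

```bash
python3 -m crank '[{"gripper":55,"travel":[35,2,0],"twist":[0,0,0.01]},{"gripper":55,"travel":[34,2,0],"twist":[0,0,0]},{"gripper":55,"travel":[0,0,50],"twist":[0,0,0]},{"gripper":55,"travel":[0,0,50],"twist":[0,0,0]},{"gripper":55,"travel":[0,0,15],"twist":[0,0,0]},{"gripper":55,"travel":[0,0,0],"twist":[0,0,0]},{"gripper":55,"travel":[0,0,0],"twist":[0,0,0]}]'
```

```text
time: 20.88
ee_pos: [0.5662, -0.2898, 0.1083]
tcp_rot: [179.8, 0.1, 88.4]
wrist_force: [0.7, -0.5, -1.6]
opening: 0.0652
grasp_force: 67.5
```

```bash
python3 -m crank '[{"gripper":55,"travel":[2,0,15],"twist":[0,0,0]},{"gripper":55,"travel":[0,0,10],"twist":[0,0,0]},{"gripper":55,"travel":[0,0,0],"twist":[0,0,0]}]'; python3 -m crank '[{"gripper":55,"travel":[0,0,20],"twist":[0,0,0]},{"gripper":55,"travel":[0,0,18],"twist":[0,0,0]},{"gripper":55,"travel":[0,0,9],"twist":[0,0,0]},{"gripper":55,"travel":[0,0,0],"twist":[0,0,0]}]'
```

```text
time: 21.25
ee_pos: [0.5647, -0.287, 0.0794]
tcp_rot: [-179.9, -0.1, 88.4]
wrist_force: [-0.2, 0.8, -2.4]
opening: 0.0651
grasp_force: 67.6
time: 21.75
ee_pos: [0.5649, -0.2871, 0.0329]
tcp_rot: [-179.9, -0.0, 88.4]
wrist_force: [-0.1, -0.7, -2.4]
opening: 0.0652
grasp_force: 67.8
```

```bash
python3 -m crank '[{"gripper":55,"travel":[0,0,2],"twist":[0,0,0]},{"gripper":55,"travel":[0,0,0],"twist":[0,0,0]}]'; python3 -m crank '[{"gripper":55,"travel":[0,0,1],"twist":[0,0,0]},{"gripper":55,"travel":[0,0,0],"twist":[0,0,0]}]'
```

```text
time: 22.0
ee_pos: [0.5655, -0.2874, 0.0321]
tcp_rot: [180.0, 0.0, 88.4]
wrist_force: [0.0, -0.2, -2.9]
opening: 0.0654
grasp_force: 67.8
time: 22.25
ee_pos: [0.5655, -0.2875, 0.0313]
tcp_rot: [180.0, 0.0, 88.4]
wrist_force: [0.3, 0.7, 0.9]
opening: 0.0651
grasp_force: 68.0
```

```bash
python3 -m crank '[{"gripper":55,"travel":[0,0,1],"twist":[0,0,0]},{"gripper":55,"travel":[0,0,0],"twist":[0,0,0]}]'; python3 -m crank '[{"gripper":70,"travel":[0,0,0],"twist":[0,0,0]},{"gripper":78,"travel":[0,0,0],"twist":[0,0,0]},{"gripper":85,"travel":[0,0,0],"twist":[0,0,0]},{"gripper":85,"travel":[0,0,0],"twist":[0,0,0]},{"gripper":85,"travel":[0,0,0],"twist":[0,0,0]},{"gripper":85,"travel":[0,0,-30],"twist":[0,0,0]},{"gripper":85,"travel":[0,0,-50],"twist":[0,0,0]},{"gripper":85,"travel":[0,0,-50],"twist":[0,0,0]},{"gripper":85,"travel":[0,0,-50],"twist":[0,0,0]},{"gripper":85,"travel":[0,0,0],"twist":[0,0,0]},{"gripper":85,"travel":[0,0,0],"twist":[0,0,0]}]'
python3 - <<'E'
from h import *
np.set_printoptions(precision=4,suppress=True)
c,im=cam("wrist");cv2.imwrite("pics/w8.png",im[:,:,::-1])
for n,lo,hi in(("blue",(100,100,40),(130,255,255)),("green",(50,100,40),(80,255,255))):
    r=cv2.minAreaRect(big(mask(im,lo,hi)));print(n,r,onz(c,r[0],.048))
ct,t=cam("top")
r=cv2.minAreaRect(big(mask(t,(170,120,50),(8,255,255),(190,120,290,225))));print("collar",r,onz(ct,r[0],.033))
E
```

```text
time: 22.5
ee_pos: [0.5656, -0.2875, 0.0312]
tcp_rot: [179.9, 0.0, 88.4]
wrist_force: [-2.0, 1.6, 8.3]
opening: 0.0655
grasp_force: 68.7
time: 23.88
ee_pos: [0.5653, -0.2873, 0.2091]
tcp_rot: [-180.0, -0.0, 88.4]
wrist_force: [0.8, 0.3, -0.9]
opening: 0.085
grasp_force: 0.0
blue ((284.0, 194.5), (45.0, 68.0), 90.0) [ 0.5662 -0.2864  0.048 ]
green ((278.5, 257.0), (42.0, 63.0), 90.0) [ 0.5582 -0.3566  0.048 ]
collar ((237.5, 174.0), (24.0, 13.0), 90.0) [0.6428 0.0738 0.033 ]
```

```bash
python3 -c "
from workcell import bot
print(bot.job_done())"
```

```text
the job is handed in; nothing more can be done
None
```

The job is handed in at about 24 s: by the last camera measurements the blue roller lies let go on the bed of the empty slot, within about 4 mm of my measured centre, and the red collar stands in the yellow tray; the hand-in gave no verdict.

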